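# Sort left and right gel-cassette clamps into their wash trays

### The arm

A 6-joint arm with a two-finger parallel gripper is mounted at the origin on the work surface. World frame = base frame: x ahead of the robot, y to its left, z up, the work surface at z = 0. Lengths are in m, angles in rad, forces in N, time in s.
With the tool pointing down it reaches from about 0.25 to 0.775 m from the base axis. Payload 4 kg.
Tool frame: the origin (TCP) lies between the finger pads; the fingertips stand 25 mm ahead of it and the grasp point (between the pads) lies 6 mm ahead of it (robot.tip_reach is the z of the fingertips in the tool frame, in m); z points along the fingers, y is the line along which they close (so a half turn about z gives the same grasp; the last joint's range is limited). The gripper opens to 94 mm and grips with 3 to 60 N. Pads are 16 mm wide; open, the fingers measure 119 mm over their backs; the gripper's body (75 mm by 177 mm) begins 78 mm behind the grasp point.
Start: joints at [1.009, 0.087, 1.371, -0, 1.684, -0.103], TCP at [0.244, 0.493, 0.231] pointing down, gripper open.
Joint ranges: [-3.1, 3.1], [-0.76, 2.03], [0.27, 2.55], [-1.08, 4.22], [0.17, 2.65], [-2.57, 2.57]. Speed limits (rad/s): [2.79, 2.79, 3.14, 3.14, 3.14, 3.14].

### API

Orientations are given as [roll, pitch, yaw] about the fixed x, y, z axes, in that order (R = Rz(yaw) Ry(pitch) Rx(roll)).
In Python, from bench import robot gives the robot as it stands. The module is installed in compiled form; this text tells all that it offers.
- The arm moves only by the shell command python3 -m handwheel 'ROWS'. ROWS is JSON, a list of rows, each a list of 3 entries, a list of its own where there are three numbers: the turn, a rotation vector about the world's x, y, z in units of 90 degrees (1.0 is 90 degrees), then the shift along the world's x, y, z in units of 0.05 m (1.0 is 0.05 m), then the closure, from 0 (fully open) to 1 (shut). A call has 1 to 5 rows; each row shifts and turns the commanded pose from where the row before left it; what a row does not reach is not made up. A row lasts 1/10 s, in which the tool goes at most 50 mm and 8.59 degrees, less where a joint would pass 70% of its speed; a pose out of reach is approached as far as the arm can. A call with a number of a shift or a turn outside -1 to 1 is refused whole. A call with a gripper value outside its range is refused whole. The fingers move at their own pace and stop on an object; the grip force is fixed at half the most. Time passes only in rows, so rows that do not move let the fingers close. It gives the time, the measured TCP pose, the force, the opening and the grip force at its end, in the units of the state.
- robot.get_obs(): the state, without advancing time (a new reading comes with each control period).
- robot.snapshot(name): name is "scene" or "top" or "wrist"; returns (picture, depth): 400x640x3 uint8, red, green, blue; 400x640 float32, m along the optical axis (not along the pixel's ray), 0 where there is no reading.
- robot.calibration(name): a dict with "mtx" (3x3 intrinsics, pixels), "D" ([k1, k2, p1, p2, k3] as OpenCV has them; the pictures are not rectified), "extrinsics" (4x4, takes a point from camera to world coordinates); the wrist camera has in their place "hand_eye" (4x4, takes a point from camera to tool coordinates, whose origin is the TCP and whose axes are the flange's). Camera axes: x right, y down, z forward; pixel columns grow to the right and rows downward; lengths in m; the calibration is good to about 2 mm. A picture is of the moment at which its call begins: read the wrist's pose just before it. calibration takes no time and is no camera call.
- robot.close_job(): hands the job in; it is judged then, once.
Trained networks look in the newest picture that a camera, given by its name, has taken for a name from the list of things; names that differ only in an ending like _2 or _b are one class to them, and where a whole thing is asked for, a point or a joint stands for the part that bears it (a point fixed in the world has none). Each returns a list of dicts, best first, with "p" (0 to 1); they miss things now and then, are a little off and sometimes report something else, mostly with a low value. They report only what shows in the picture. A call takes as long as a camera call. They do not tell look-alikes from the thing itself.
- robot.boxes_of(query, camera): "bbox" ([left, top, right, bottom] in pixels, round what is visible of it).
The state is a dict: "time": time; "joint_positions": joint angles; "qvel": joint speeds; "joint_torque": joint torques, N m; "tool_pos": TCP position; "ee_rot": TCP orientation; "wrist_force": force on the tool from outside, world axes, zero at the start; "wrist_torque": the same for the moment, N m; "width": finger opening in m; "finger_force": force on a finger pad.
Only numpy, scipy, OpenCV 4.12 (cv2) and the standard library are available. Lean on these libraries where they do the work, as an engineer would, in place of code of your own. Each camera call takes 0.05 s, during which the arm holds its last target. There are 200 camera calls.

### The job

The washed left-hand and right-hand gel-cassette clamps are drying on the sloped rack: put each into its own wash tray, the one that is open on the side to which the clamp's jaw points. Hook each clamp's oblong eye over the tray's wide-headed stud by tilting it past the head, then level it so that it lies flat on the tray floor, held under the head, pointing the long way of the tray with its tab at the end away from the stud. Do not force anything, and leave the bottle, beaker and blue box where they stand.

Things in the scene. Friction and masses are not known exactly. Their poses are not given: they have to be found in the camera images.
- rack: Fixed black plastic drain rack, base 110 x 280 mm. Its top is a 35 degree slope rising towards the robot (along its x) to about 80 mm, with an 8 mm lip along the low edge, which faces away from the robot. Origin: centre of the underside; y along the rack, z up. The two clamps lie side by side on the slope, tabs up, the eyes' end rims against the lip, in either order.
- left_clamp_tab (a point): Centre of the upright grip tab of the left-hand aluminium clamp (4 mm plate, about 80 g). Tab 10 mm thick (x), 28 wide (y), 38 high over the plate; its centre is 23 mm above the plate's underside. Axes: x from the eye to the tab, z out of the plate on the tab side. On the rack x points up the slope (towards the robot), so z leans 35 degrees towards the lip.
- left_clamp_eye (a point): Centre of the left-hand clamp's oblong eye, half-way through the plate, 53.5 mm before the tab's centre (x). Axes as the tab's. Opening 25 (x) x 40 mm (y), rim 8 mm all round; past x = 20.5 the plate is 36 mm wide and ends at x = 68.
- left_clamp_jaw (a point): Tip of the left-hand clamp's jaw, at plate mid-thickness: a flat arm 18 mm wide (x = 50 to 68 mm from the eye's centre) reaching 58 mm to +y (to the left seen from the eye end looking towards the tab), with an 8 mm high tooth at its end. It alone tells left from right: the clamps are mirror images.
- left_tray: Fixed tray (white floor, blue walls) for the left-hand clamp, 160 (x) x 100 mm (y), floor 6 mm above the table, walls 5 mm thick and 18 mm high over the table on both ends and the right side. The left (+y) side has no wall, so the clamp's jaw can lie out over it. Origin: centre of the underside; x from the stud end to the other end, which is the one nearer the robot; z up; left as seen looking along x.
- left_tray_stud (a point): Foot of the steel stud on the left tray's floor, at x = -28 mm from the tray's centre; axes as the tray's. Stem 7 mm diameter; flat round head 30 mm diameter, 3 mm thick, underside 18 mm and top 21 mm above the floor. The head is wider than the eye: tilt the clamp tab end up, slip the eye's end rim (-x) under the head from -x until it meets the stem, then level.
- right_clamp_tab (a point): Centre of the upright grip tab of the right-hand aluminium clamp (4 mm plate, about 80 g). Tab 10 mm thick (x), 28 wide (y), 38 high over the plate; its centre is 23 mm above the plate's underside. Axes: x from the eye to the tab, z out of the plate on the tab side. On the rack x points up the slope (towards the robot), so z leans 35 degrees towards the lip.
- right_clamp_eye (a point): Centre of the right-hand clamp's oblong eye, half-way through the plate, 53.5 mm before the tab's centre (x). Axes as the tab's. Opening 25 (x) x 40 mm (y), rim 8 mm all round; past x = 20.5 the plate is 36 mm wide and ends at x = 68.
- right_clamp_jaw (a point): Tip of the right-hand clamp's jaw, at plate mid-thickness: a flat arm 18 mm wide (x = 50 to 68 mm from the eye's centre) reaching 58 mm to -y (to the right seen from the eye end looking towards the tab), with an 8 mm high tooth at its end. It alone tells left from right: the clamps are mirror images.
- right_tray: Fixed tray (white floor, blue walls) for the right-hand clamp, 160 (x) x 100 mm (y), floor 6 mm above the table, walls 5 mm thick and 18 mm high over the table on both ends and the left side. The right (-y) side has no wall, so the clamp's jaw can lie out over it. Origin: centre of the underside; x from the stud end to the other end, which is the one nearer the robot; z up; right as seen looking along x.
- right_tray_stud (a point): Foot of the steel stud on the right tray's floor, at x = -28 mm from the tray's centre; axes as the tray's. Stem 7 mm diameter; flat round head 30 mm diameter, 3 mm thick, underside 18 mm and top 21 mm above the floor. The head is wider than the eye: tilt the clamp tab end up, slip the eye's end rim (-x) under the head from -x until it meets the stem, then level.
- reagent: Closed amber bottle, 64 mm wide, 150 mm high, standing between the robot and the work; bystander. Origin: centre of the underside.
- beaker: Glass beaker, 72 mm wide, 95 mm high, standing between the robot and the work; bystander. Origin: centre of the underside.
- tip_box: Closed blue box, 70 x 120 x 45 mm, standing beyond the work; bystander. Origin: centre of the underside.
Not all that is in view belongs to the job. What is shaped like the part that bears left_clamp_tab but pink or turquoise is not meant.

How it is judged:
By the outcome, as a careful person would: the job done as asked, in the order asked, and still so for the second after the job is handed in, with the robot touching nothing.
It also fails if it takes over 70 s, if anything falls off the work surface, if the arm or the gripper's body presses on something with over 40 N, if the wrist force passes 120 N, or if a joint passes its speed limit or range.

## Working session

There is one attempt and no reset: what is moved stays moved. The work goes in short steps, Python scripts to look and compute and a shell command to move; the robot and the scene stay as the last step left them, time stands still between calls to the robot, and variables do not carry over. Pictures are saved under pics/ and viewed, at most 10 in all, crops included, and the job is handed in when it is done.

```bash
mkdir -p pics
cat > h.py <<'E'
import numpy as np,cv2
from bench import robot
from scipy.spatial.transform import Rotation as Ro
def save(im,n): cv2.imwrite('pics/'+n,cv2.cvtColor(im,cv2.COLOR_RGB2BGR))
def cloud(cam):
    o=robot.get_obs(); im,d=robot.snapshot(cam); c=robot.calibration(cam)
    h,w=d.shape; u,v=np.meshgrid(np.arange(w),np.arange(h))
    p=cv2.undistortPoints(np.stack([u,v],-1).reshape(-1,1,2).astype(np.float64),np.array(c['mtx']),np.array(c['D'])).reshape(h,w,2)
    P=np.concatenate([p*d[...,None],d[...,None]],-1)
    if 'extrinsics' in c: T=np.array(c['extrinsics'])
    else:
        T=np.eye(4); T[:3,:3]=Ro.from_euler('xyz',o['ee_rot']).as_matrix(); T[:3,3]=o['tool_pos']; T=T@np.array(c['hand_eye'])
    W=P@T[:3,:3].T+T[:3,3]; W[d==0]=np.nan
    return im,d,W
E
python3 - <<'E'
from h import *
for c in ['top','scene']:
    im,d,W=cloud(c); save(im,c+'.png'); np.save(c+'.npy',W)
    for q in ['rack','left_clamp_tab','left_clamp_jaw','right_clamp_tab','right_clamp_jaw','left_clamp_eye','left_tray','right_tray','left_tray_stud','right_tray_stud','reagent','beaker','tip_box']:
        print(c,q,[([int(x) for x in r['bbox']],round(r['p'],2)) for r in robot.boxes_of(q,c)][:4])
print(robot.get_obs())
E
```

```text
top rack [([198, 177, 292, 221], 0.85), ([362, 235, 388, 260], 0.59), ([213, 193, 238, 210], 0.42)]
top left_clamp_tab [([212, 193, 241, 211], 0.86), ([239, 126, 266, 159], 0.85), ([206, 237, 233, 278], 0.7), ([146, 262, 179, 290], 0.55)]
top left_clamp_jaw [([240, 129, 270, 164], 0.83), ([206, 237, 232, 278], 0.82), ([215, 191, 238, 209], 0.76), ([145, 260, 179, 288], 0.76)]
top right_clamp_tab [([245, 181, 271, 204], 0.74), ([393, 184, 428, 238], 0.53), ([212, 190, 240, 207], 0.31)]
top right_clamp_jaw [([245, 184, 270, 200], 0.58)]
top left_clamp_eye [([206, 237, 234, 278], 0.84), ([213, 190, 239, 210], 0.74), ([142, 264, 184, 290], 0.63), ([319, 175, 354, 229], 0.39)]
top left_tray [([393, 184, 426, 237], 0.89)]
top right_tray [([313, 174, 349, 228], 0.78)]
top left_tray_stud [([392, 183, 428, 237], 0.62)]
top right_tray_stud [([318, 176, 353, 228], 0.94), ([292, 115, 335, 146], 0.47)]
top reagent [([277, 236, 302, 258], 0.65)]
top beaker [([362, 237, 388, 263], 0.66), ([215, 191, 237, 206], 0.4)]
top tip_box [([292, 114, 333, 146], 0.78)]
scene rack [([331, 155, 407, 213], 0.82)
[... 1068 characters left out ...]
, 0.67)]
{'time': 1.4, 'joint_positions': array([ 1.00892980e+00,  8.72059230e-02,  1.37068634e+00,  1.80606142e-05,
        1.68360920e+00, -1.03087085e-01]), 'qvel': array([-0.00069798,  0.00077474, -0.0014619 , -0.00145766, -0.00267971,
       -0.00018007]), 'joint_torque': array([-3.87682837e-05, -3.40037119e+01, -3.02591801e+01,  7.17371120e-02,
        2.36971001e-02,  7.17616047e-06]), 'tool_pos': array([0.24357257, 0.49314661, 0.23050958]), 'ee_rot': array([ 3.14150009e+00, -8.46585805e-06,  2.68281525e+00]), 'wrist_force': array([-0.23239434, -0.08418239,  0.12348548]), 'wrist_torque': array([-0.04223376,  0.03108621,  0.03242602]), 'finger_force': 0.0, 'width': 0.09333824698544219}
```

Run:
```python
from h import *
im=cv2.imread('pics/top.png'); c=im[100:300,140:440]; cv2.imwrite('pics/topc.png',cv2.resize(c,(800,533),interpolation=cv2.INTER_CUBIC))
W=np.load('top.npy')
for n,(u,v) in dict(rack=(245,199),tabA=(226,202),tabB=(258,192),trayL=(410,210),trayR=(333,202),bottle=(289,247),beaker=(375,249),box=(313,130)).items(): print(n,W[v,u].round(3))
```

```text
rack [0.534 0.269 0.059]
tabA [0.523 0.328 0.058]
tabB [0.561 0.232 0.039]
trayL [ 0.515 -0.251  0.014]
trayR [ 0.538 -0.006  0.009]
bottle [0.377 0.124 0.153]
beaker [ 0.391 -0.139  0.004]
box [0.766 0.062 0.045]
```

View pics/topc.png

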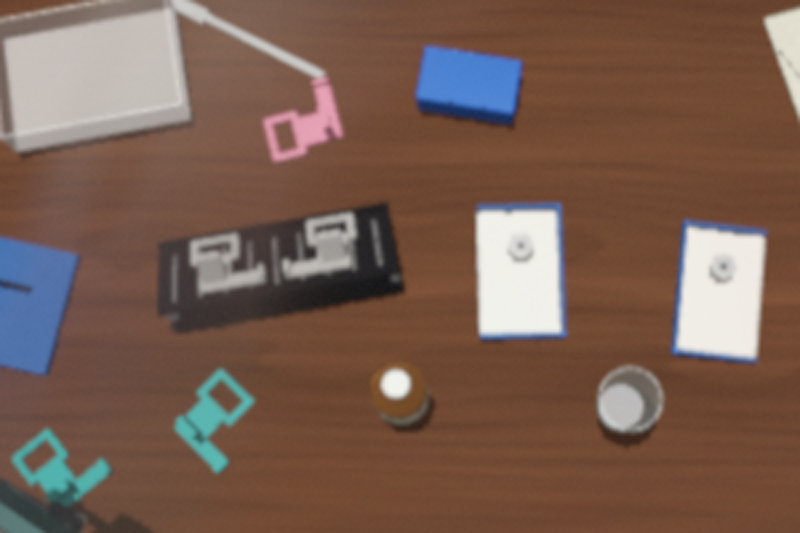

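Top view (crop, 2.67x from pixel 140,100): the rack is at (280,265). The aluminium clamps on it are A, at (225,265) with its jaw to image right (world -y), and B, at (325,250) with its jaw to image left. The pink clamp (305,125) and the turquoise ones (215,420) and (60,465) are decoys. The clamps' x axis points to the robot, so A is the left-hand clamp and B the right-hand one. Next I'll check the trays' open sides from nearer.

```bash
python3 -m handwheel '[[[0,0,-0.09],[0.5,-0.6,0.3],0],[[0,0,-0.09],[0.5,-0.6,0.3],0],[[0,0,-0.09],[0.5,-0.6,0.3],0],[[0,0,-0.09],[0.5,-0.6,0.3],0],[[0,0,-0.09],[0.5,-0.6,0.3],0]]'
python3 -m handwheel '[[[0,0,-0.09],[0.4,-0.4,0.1],0],[[0,0,-0.08],[0.4,-0.4,0.1],0],[[0,0,0],[0,0,0],0]]'
python3 - <<'E'
from h import *
np.set_printoptions(precision=3,suppress=True)
print(robot.calibration('wrist')['hand_eye'],robot.calibration('wrist')['mtx'])
im,d,W=cloud('wrist'); save(im,'w1.png'); np.save('w1.npy',W); o=robot.get_obs(); print(o['tool_pos'],o['ee_rot'],o['joint_positions'],o['time'])
E
```

```text
time: 1.9
tool_pos: [0.3693, 0.3419, 0.3063]
ee_rot: [3.141, -0.0, 1.97]
wrist_force: [0.6, -0.0, 0.1]
width: 0.0936
finger_force: 0.0
time: 2.2
tool_pos: [0.4107, 0.3011, 0.3162]
ee_rot: [3.14, 0.0, 1.703]
wrist_force: [0.2, 0.2, 0.4]
width: 0.0937
finger_force: 0.0
[[-0.001 -0.964 -0.268  0.077]
 [ 1.    -0.001 -0.001 -0.   ]
 [ 0.001 -0.268  0.964 -0.153]
 [ 0.     0.     0.     1.   ]] [[313.635   0.    320.656]
 [  0.    313.635 202.757]
 [  0.      0.      1.   ]]
[0.409 0.302 0.316] [ 3.141 -0.     1.707] [ 0.524 -0.006  1.3    0.     1.847  0.388] 2.25
```

View pics/w1.png

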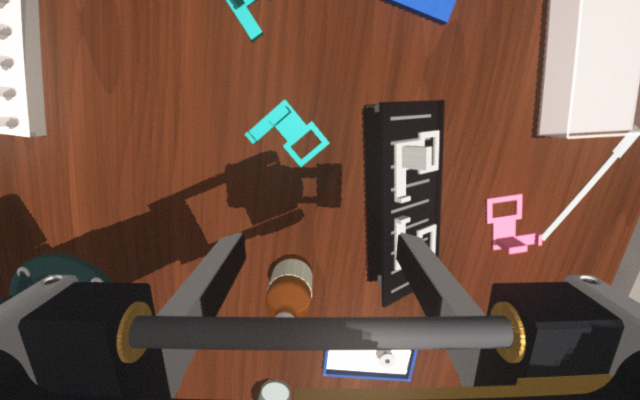

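The wrist view looks towards +y. The left clamp is at (412,160), the right clamp at (415,245), and the pink and turquoise decoys lie off the rack. I'll shift along -y to get views of the clamps and the trays.

```bash
python3 -m handwheel '[[[0,0,0],[0.5,-0.7,-0.2],0],[[0,0,0],[0.5,-0.7,-0.2],0],[[0,0,0],[0.4,-0.7,-0.1],0],[[0,0,0],[0.4,-0.4,-0.1],0],[[0,0,0],[0,0,0],0]]'
python3 - <<'E'
from h import *
im,d,W=cloud('wrist'); save(im,'w2.png'); np.save('w2.npy',W)
E
python3 -m handwheel '[[[0,0,-0.07],[0,-0.8,0],0],[[0,0,-0.05],[0,-0.8,0],0],[[0,0,0],[0,-0.8,0],0],[[0,0,0],[0,-0.8,0],0],[[0,0,0],[0,-0.8,0],0]]'
python3 -m handwheel '[[[0,0,0],[0,-0.8,0],0],[[0,0,0],[0,-0.8,0],0],[[0,0,0],[0,0,0],0]]'
python3 - <<'E'
from h import *
im2,d,W=cloud('wrist'); save(im2,'w3.png'); np.save('w3.npy',W)
im=cv2.cvtColor(cv2.imread('pics/w2.png'),cv2.COLOR_BGR2RGB)
save(np.vstack([im[:300],im2[:300]]),'w23.png'); o=robot.get_obs(); print(o['tool_pos'],o['ee_rot'],o['time'])
E
```

```text
time: 2.75
tool_pos: [0.4992, 0.1768, 0.2835]
ee_rot: [-3.139, 0.001, 1.708]
wrist_force: [-0.9, 0.4, -0.1]
width: 0.0942
finger_force: 0.0
time: 3.3
tool_pos: [0.4981, -0.0209, 0.286]
ee_rot: [3.141, -0.001, 1.525]
wrist_force: [0.7, -0.9, -0.4]
width: 0.0941
finger_force: 0.0
time: 3.6
tool_pos: [0.4983, -0.1037, 0.2854]
ee_rot: [-3.141, 0.001, 1.518]
wrist_force: [0.2, 1.1, -0.1]
width: 0.0945
finger_force: 0.0
[ 0.49846197 -0.10166237  0.28554443] [-3.14157073e+00 -9.57671586e-04  1.51995845e+00] 3.65
```

View pics/w23.png

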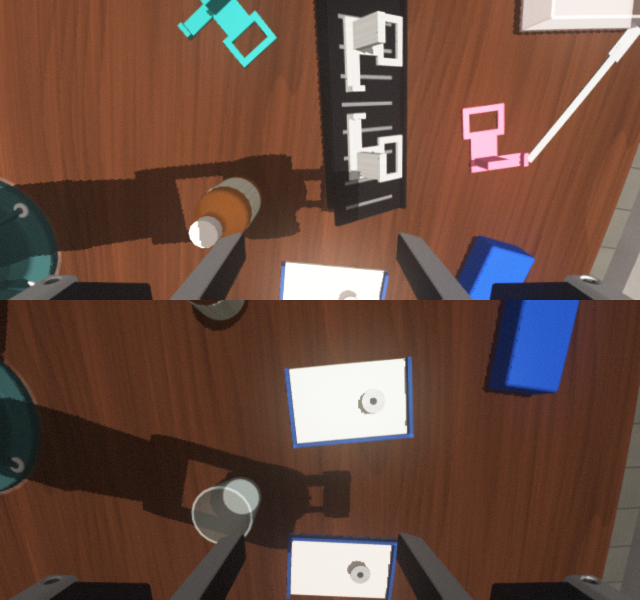

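Upper half (w2): the left clamp is at (370,45) with its jaw to image bottom (-y), and the right clamp is at (372,155) with its jaw to image top (+y). Lower half (w3): the middle tray (350,400) has its side wall at -y and is open to +y, so it is the right tray. The other one (345,570) has its wall at +y and is open to -y, so it is the left tray. The studs are at (373,401) and (360,573).

```bash
cat > fit.py <<'E'
from h import *
np.set_printoptions(precision=4,suppress=True)
def studs(W,im,boxes):
    for n,(y0,y1) in boxes.items():
        m=(W[...,0]>.4)&(W[...,0]<.66)&(W[...,1]>y0)&(W[...,1]<y1)
        sat=im.max(2).astype(int)-im.min(2)
        fl=m&(W[...,2]<.02)&(sat<60)&(im.min(2)>130)
        r=cv2.minAreaRect((W[fl][:,:2]*1e4).astype(np.float32))
        F=W[fl]; print(n,'rect c',np.array(r[0])/1e4,'size',np.array(r[1])/10,'ang',r[2],'floor z',np.median(F[:,2]))
        c=W[m&(W[...,2]>.020)&(W[...,2]<.05)&(sat<60)&(im.min(2)>60)]
        print(' stud n',len(c),'med',np.median(c,0),'mid',(np.percentile(c,3,0)+np.percentile(c,97,0))/2,'ext',np.ptp(c,0))
if __name__=='__main__':
    im=cv2.cvtColor(cv2.imread('pics/w3.png'),cv2.COLOR_BGR2RGB); W=np.load('w3.npy')
    studs(W,im,dict(right=(-.07,.06),left=(-.33,-.17)))
    im=cv2.cvtColor(cv2.imread('pics/w2.png'),cv2.COLOR_BGR2RGB); W=np.load('w2.npy')
    dark=(im.max(2)<60)&(W[...,0]>.48)&(W[...,0]<.62)&(W[...,1]>.14)&(W[...,1]<.42)&(W[...,2]>.02)&(W[...,2]<.09)
    P=W[dark]
    for _ in range(4):
        c=np.median(P,0); n=np.linalg.svd(P-P.mean(0),full_matrices=False)[2][2]; n*=np.sign(n[2]); e=(P-P.mean(0))@n; P=P[np.abs(e)<.003]
    c=P.mean(0); print('plane',c,n,'tilt',np.degrees(np.arccos(n[2])),'az',np.degrees(np.arctan2(n[1],n[0])),len(P))
    az=np.arctan2(n[1],n[0]); X=np.array([-np.cos(az),-np.sin(az),0]); X=X-n*(X@n); X/=np.linalg.norm(X); Y=np.cross(n,X)
    br=(im.min(2)>90)&(W[...,0]>.46)&(W[...,0]<.64)&(W[...,1]>.14)&(W[...,1]<.42)
    Q=W[br]; L=(Q-c)@np.stack([X,Y,n]).T
    for nm,s in dict(left=Q[:,1]>.275,right=Q[:,1]<.275).items():
        l=L[s]; t=l[(l[:,2]>.034)]; pl=l[np.abs(l[:,2]-.004)<.004]
        print(nm,'top n',len(t),'med',np.median(t,0),'lo',np.percentile(t,2,0),'hi',np.percentile(t,98,0))
        print('  plate lo',np.percentile(pl,1,0),'hi',np.percentile(pl,99,0))
        r=cv2.minAreaRect((t[:,:2]*1e4).astype(np.float32)); print('  rect',r)
        tc=np.array([*(np.array(r[0])/1e4),np.median(t[:,2])]); top=c+tc@np.stack([X,Y,n]); print('  tab top centre world',top,'tab centre',top-.019*n)
E
python3 fit.py
```

```text
right rect c [ 0.5406 -0.0095] size [151.5766  97.4171] ang 1.966273307800293 floor z 0.0052518290534474266
 stud n 458 med [ 0.5686 -0.0121  0.0263] mid [ 0.5686 -0.0123  0.0263] ext [0.0292 0.0293 0.0049]
left rect c [ 0.5185 -0.2528] size [ 98.0017 149.8074] ang 83.8475112915039 floor z 0.005305447502037208
 stud n 301 med [ 0.5471 -0.2527  0.0262] mid [ 0.5467 -0.2527  0.0262] ext [0.0294 0.0291 0.0063]
plane [0.5347 0.2655 0.0562] [0.5582 0.1091 0.8225] tilt 34.66510617484579 az 11.054273590031904 7761
left top n 400 med [ 0.0136 -0.0789  0.0414] lo [ 0.0054 -0.0924  0.0343] hi [ 0.0156 -0.0654  0.0431]
  plate lo [-0.0641 -0.1065  0.    ] hi [ 0.028  -0.0081  0.0072]
  rect ((103.31674194335938, -788.0301513671875), (111.27613830566406, 285.95703125), 0.3113101124763489)
  tab top centre world [0.5344 0.3457 0.0961] tab centre [0.5238 0.3436 0.0805]
right top n 10314 med [0.173  0.0565 0.2421] lo [0.0138 0.0507 0.0419] hi [0.2237 0.0891 0.2781]
  plate lo [-0.065  -0.0092  0.0001] hi [0.0286 0.1125 0.0071]
  rect ((1278.596435546875, 708.4656982421875), (2487.935302734375, 442.66290283203125), 1.3024177551269531)
  tab top centre world [0.5802 0.2022 0.3281] tab centre [0.5696 0.2001 0.3125]
```

```bash
sed -i 's/l\[(l\[:,2\]>.034)\]/l[(l[:,2]>.034)\&(l[:,2]<.05)\&(np.abs(l[:,0])<.03)]/' fit.py; python3 fit.py | tail -4
python3 - <<'E'
from h import *
im=cv2.cvtColor(cv2.imread('pics/w3.png'),cv2.COLOR_BGR2RGB); W=np.load('w3.npy')
sat=im.max(2).astype(int)-im.min(2)
for n,y0,y1 in [('right',-.07,.06),('left',-.33,-.17)]:
    F=W[(W[...,0]>.4)&(W[...,0]<.66)&(W[...,1]>y0)&(W[...,1]<y1)&(W[...,2]<.012)&(sat<60)&(im.min(2)>130)]
    for ax,lo,hi in [(0,.48,.59),(1,F[:,1].mean()-.035,F[:,1].mean()+.035)]:
        b=np.arange(lo,hi,.005)
        for f in (min,max):
            v=[f(F[(F[:,ax]>=t)&(F[:,ax]<t+.005)][:,1-ax]) for t in b]
            k=np.polyfit(b,v,1); print(n,'edge along',ax,'ang',round(np.degrees(np.arctan(k[0])),2),'at mid',round(np.median(v),4))
E
```

```text
right top n 312 med [0.0126 0.0595 0.0416] lo [0.0041 0.0461 0.0347] hi [0.015  0.0735 0.0431]
  plate lo [-0.065  -0.0092  0.0001] hi [0.0286 0.1125 0.0071]
  rect ((94.69877624511719, 600.5432739257812), (281.57061767578125, 116.16627502441406), 89.56875610351562)
  tab top centre world [0.5618 0.2096 0.0958] tab centre [0.5512 0.2075 0.0801]
right edge along 0 ang 2.19 at mid -0.0576
right edge along 0 ang 2.23 at mid 0.0384
right edge along 1 ang -2.38 at mid 0.4652
right edge along 1 ang -1.93 at mid 0.6146
left edge along 0 ang -5.77 at mid -0.3022
left edge along 0 ang -6.17 at mid -0.2129
left edge along 1 ang 5.74 at mid 0.444
left edge along 1 ang 4.65 at mid 0.5928
```

```bash
cat >> h.py <<'E'
np.set_printoptions(precision=4,suppress=True)
# tool rotation for clamp heading az (deg; clamp x at 180+az), plate tilt th (deg, tab end up)
def Rt(az,th):
    a=np.radians(az); return (Ro.from_rotvec(np.radians(th)*np.array([-np.sin(a),np.cos(a),0]))*Ro.from_euler('xyz',[np.pi,0,a+np.pi/2]))
def goto(pos,R,n=None):
    o=robot.get_obs(); d=(np.array(pos)-o['tool_pos'])/.05; r=(R*Ro.from_euler('xyz',o['ee_rot']).inv()).as_rotvec()/(np.pi/2)
    print('t',round(o['time'],2),'total turn',r,'shift',d,'min rows',max(np.linalg.norm(r)/.095,np.linalg.norm(d)/1))
E
python3 - <<'E'
from h import *
n=Rt(11,35).apply([0,0,-1]); print(n)
goto(np.array([.5238,.3436,.0805])+.071*n,Rt(11,35))
E
```

```text
[0.563  0.1094 0.8192]
t 3.65 total turn [-0.0281  0.3888  0.1499] shift [ 1.3063  9.0607 -2.9377] min rows 9.614151080140813
```

```bash
python3 -m handwheel '[[[-0.003,0.039,0.015],[0.13,0.5,0],0.3],[[-0.003,0.039,0.015],[0.13,0.9,0],0.3],[[-0.003,0.039,0.015],[0.13,0.9,0],0.3],[[-0.003,0.039,0.015],[0.13,0.9,0],0.3],[[-0.003,0.039,0.015],[0.13,0.9,-0.2],0.3]]'
python3 -m handwheel '[[[-0.003,0.039,0.015],[0.13,0.9,-0.2],0.3],[[-0.003,0.039,0.015],[0.13,0.9,-0.4],0.3],[[-0.003,0.039,0.015],[0.13,0.9,-0.5],0.3],[[-0.003,0.039,0.015],[0.13,0.9,-0.5],0.3],[[-0.003,0.039,0.015],[0.13,0.9,-0.5],0.3]]'
python3 -m handwheel '[[[0,0,0],[0,0.4,-0.3],0.3],[[0,0,0],[0,0,-0.3],0.3],[[0,0,0],[0,0,0],0.3]]'
python3 - <<'E'
from h import *
n=Rt(11,35).apply([0,0,-1])
im,d,W=cloud('wrist'); save(im,'w4.png'); print(robot.get_obs()['joint_positions'])
goto(np.array([.5238,.3436,.0805])+.011*n,Rt(11,35))
E
```

```text
time: 4.15
tool_pos: [0.5307, 0.1079, 0.2777]
ee_rot: [-2.837, 0.02, 1.648]
wrist_force: [1.0, 0.8, 0.5]
width: 0.066
finger_force: 0.0
time: 4.65
tool_pos: [0.5609, 0.328, 0.1732]
ee_rot: [-2.527, 0.002, 1.77]
wrist_force: [0.6, 0.4, 0.9]
width: 0.0654
finger_force: 0.0
time: 4.95
tool_pos: [0.5613, 0.3436, 0.1422]
ee_rot: [-2.526, 0.004, 1.767]
wrist_force: [-0.2, -0.3, -0.1]
width: 0.0657
finger_force: 0.0
[0.4034 0.8168 0.6509 0.1527 2.2704 0.2729]
t 5.0 total turn [ 0.0024 -0.0003 -0.0014] shift [-0.6441  0.0424 -1.1047] min rows 1.2794323860645354
```

View pics/w4.png

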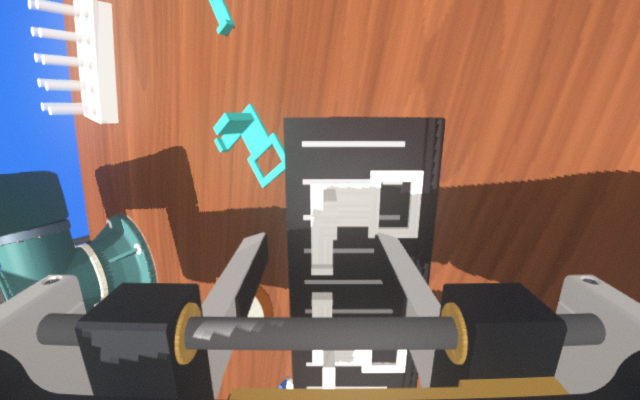

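The left clamp's tab (345,215) sits between the opened fingers (250–400). I'll descend along the normal and close.

```bash
python3 -m handwheel '[[[0,0,0],[-0.2,0.01,-0.3],0.55],[[0,0,0],[-0.2,0.01,-0.3],0.55],[[0,0,0],[-0.14,0.01,-0.3],0.55],[[0,0,0],[-0.1,0.01,-0.2],0.55],[[0,0,0],[0,0,0],0.55]]'
python3 -m handwheel '[[[0,0,0],[0,0,0],0.8],[[0,0,0],[0,0,0],1],[[0,0,0],[0,0,0],1],[[0,0,0],[0,0,0],1],[[0,0,0],[0,0,0],1]]'
python3 - <<'E'
from h import *
n=Rt(11,35).apply([0,0,-1])
goto(np.array([.5238,.3436,.0805])+.011*n,Rt(11,35))
E
```

```text
time: 5.5
tool_pos: [0.5307, 0.3439, 0.09]
ee_rot: [-2.53, 0.003, 1.763]
wrist_force: [-1.5, -0.7, -0.6]
width: 0.0426
finger_force: 0.0
time: 6.0
tool_pos: [0.5307, 0.3452, 0.0891]
ee_rot: [-2.528, 0.003, 1.765]
wrist_force: [-2.4, 0.1, 2.5]
width: 0.0099
finger_force: 30.0
t 6.0 total turn [ 0.0022 -0.0015 -0.0015] shift [-0.0135 -0.0089  0.0075] min rows 0.03182330842899789
```

```bash
cat >> h.py <<'E'
ST=dict(left=((.5469,-.2529),-5.9),right=((.5686,-.0122),2.1))
def stage(side,xc,z0,th,floor=.0055):
    (sx,sy),az=ST[side]; a=np.radians(az); t=np.radians(th); u=np.array([-np.cos(a),-np.sin(a),0]); z=np.array([0,0,1.])
    p=np.array([sx,sy,floor])+u*(xc+66*np.cos(t)-34*np.sin(t))/1e3+z*(z0+66*np.sin(t)+34*np.cos(t))/1e3
    return p,Rt(az,th)
E
python3 -m handwheel '[[[0,0,0],[0,0,0.1],1],[[0,0,0],[0,0,0.3],1],[[0,0,0],[0,0,0.6],1],[[0,0,0],[0,0,0.6],1],[[0,0,0],[0,0,0.6],1]]'
python3 - <<'E'
from h import *
goto(*stage('left',-30,80,35))
E
```

```text
time: 6.5
tool_pos: [0.5309, 0.3452, 0.2003]
ee_rot: [-2.53, 0.003, 1.765]
wrist_force: [1.1, 0.1, -0.7]
width: 0.0096
finger_force: 30.0
t 6.5 total turn [ 0.002  -0.0005 -0.189 ] shift [  0.2285 -11.9536  -0.9811] min rows 11.9959868845952
```

```bash
python3 -m handwheel '[[[0,0,-0.019],[0.02,-0.3,0],1],[[0,0,-0.019],[0.02,-0.6,0],1],[[0,0,-0.019],[0.02,-0.8,0],1],[[0,0,-0.019],[0.02,-0.8,0],1],[[0,0,-0.019],[0.02,-0.8,0],1]]'
python3 -m handwheel '[[[0,0,-0.019],[0.02,-0.8,0],1],[[0,0,-0.019],[0.02,-0.8,0],1],[[0,0,-0.019],[0.02,-0.8,0],1],[[0,0,-0.019],[0.02,-0.8,0],1],[[0,0,-0.018],[0.02,-0.8,0],1]]'
python3 -m handwheel '[[[0,0,0],[0,-0.8,0],1],[[0,0,0],[0,-0.8,0],1],[[0,0,0],[0,-0.8,0],1],[[0,0,0],[0,-0.8,-0.1],1],[[0,0,0],[0,-0.7,-0.2],1]]'
python3 -m handwheel '[[[0,0,0],[0,-0.5,-0.3],1],[[0,0,0],[0,-0.25,-0.3],1],[[0,0,0],[0,0,-0.1],1],[[0,0,0],[0,0,0],1]]'
python3 - <<'E'
from h import *
goto(*stage('left',-30,80,35))
im,d,W=cloud('wrist'); save(im,'w5.png'); np.save('w5.npy',W)
E
```

```text
time: 7.0
tool_pos: [0.5359, 0.179, 0.1993]
ee_rot: [-2.531, 0.003, 1.615]
wrist_force: [0.5, -0.6, -0.3]
width: 0.0098
finger_force: 30.0
time: 7.5
tool_pos: [0.541, -0.0214, 0.1994]
ee_rot: [-2.531, 0.003, 1.466]
wrist_force: [0.1, -1.0, -0.5]
width: 0.0094
finger_force: 30.0
time: 8.0
tool_pos: [0.5413, -0.217, 0.1851]
ee_rot: [-2.533, 0.004, 1.467]
wrist_force: [0.0, -0.1, -1.0]
width: 0.0097
finger_force: 30.0
time: 8.4
tool_pos: [0.5406, -0.2511, 0.1472]
ee_rot: [-2.526, 0.001, 1.468]
wrist_force: [-0.8, 0.2, -0.5]
width: 0.0096
finger_force: 30.0
t 8.4 total turn [ 0.0006 -0.0029 -0.0003] shift [ 0.0347 -0.0268  0.0796] min rows 0.09083293340506447
```

View pics/w5.png

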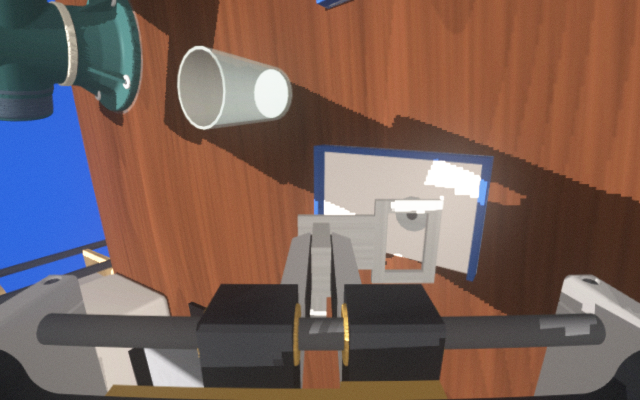

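The wrist view shows the clamp level in the gripper, with its eye at (405,240) beyond the tab, above the left tray and its stud (412,213). I'll measure the in-hand pose and the stud from this view.

```bash
cat > hand.py <<'E'
from h import *
import sys
def hand(im,W,p,R):
    T=R.inv().apply((W-p).reshape(-1,3)).reshape(W.shape)
    m=(np.abs(T[...,2]-.031)<.009)&(T[...,1]>.030)&(T[...,1]<.09)&(np.abs(T[...,0])<.05)
    q=T[m]; k=np.polyfit(q[:,1],q[:,2],1); print('plate n',len(q),'z at eye',np.polyval(k,.0535),'pitch deg',np.degrees(np.arctan(k[0])))
    q=q[np.abs(q[:,2]-np.polyval(k,q[:,1]))<.003]
    print('y range',np.percentile(q[:,1],[1,99]),'x range',np.percentile(q[:,0],[1,99]),'(expect y max .074, x -.028..028)')
    r=cv2.minAreaRect((q[q[:,1]>.035][:,:2]*1e4).astype(np.float32)); print(r)
    k=np.polyfit(q[:,1],q[:,0],1)
def head(W,side):
    s=np.array(ST[side][0]); m=(np.linalg.norm(W[...,:2]-s,axis=-1)<.022)&(W[...,2]>.021)&(W[...,2]<.031)
    q=W[m]; (c,rad)=cv2.minEnclosingCircle((q[:,:2]*1e4).astype(np.float32)); print('head n',len(q),'circle',np.array(c)/1e4,rad/10,'med',np.median(q,0))
E
python3 - <<'E'
from hand import *
o=robot.get_obs(); im=cv2.imread('pics/w5.png'); W=np.load('w5.npy'); R=Ro.from_euler('xyz',o['ee_rot'])
hand(im,W,o['tool_pos'],R); head(W,'left')
E
```

```text
plate n 3682 z at eye 0.03052659696578962 pitch deg 0.288056548720714
y range [0.0305 0.0739] x range [-0.0281  0.0282] (expect y max .074, x -.028..028)
((-1.54486083984375, 549.0049438476562), (398.7173156738281, 572.9923095703125), 89.89022064208984)
head n 497 circle [ 0.5479 -0.2531] 15.089164733886719 med [ 0.548  -0.2582  0.0262]
```

```bash
sed -i 's/(.5469,-.2529)/(.5475,-.253)/' h.py
python3 - <<'E'
from h import *
goto(*stage('left',-30,11,35))
for s in 'left','right':
  S=[(-30,11,35),(-5,11,35),(-5,12.3,21),(-5,5.5,11),(-5,.5,0)]
  for a,b in zip(S,S[1:]):
    p,R=stage(s,*a); q,Q=stage(s,*b); print(s,a,b,(Q*R.inv()).as_rotvec()/(np.pi/2),(q-p)/.05)
E
```

```text
t 8.45 total turn [ 0.0011 -0.002  -0.0008] shift [ 0.039  -0.0343 -1.3207] min rows 1.321713310847613
left (-30, 11, 35) (-5, 11, 35) [0. 0. 0.] [-0.4974  0.0514  0.    ]
left (-5, 11, 35) (-5, 12.3, 21) [-0.016  -0.1547 -0.    ] [-0.2958  0.0306 -0.1803]
left (-5, 12.3, 21) (-5, 5.5, 11) [-0.0114 -0.1105  0.    ] [-0.1764  0.0182 -0.3245]
left (-5, 5.5, 11) (-5, 0.5, 0) [-0.0126 -0.1216 -0.    ] [-0.1532  0.0158 -0.3394]
right (-30, 11, 35) (-5, 11, 35) [0. 0. 0.] [-0.4997 -0.0183  0.    ]
right (-5, 11, 35) (-5, 12.3, 21) [ 0.0057 -0.1555 -0.    ] [-0.2972 -0.0109 -0.1803]
right (-5, 12.3, 21) (-5, 5.5, 11) [ 0.0041 -0.111   0.    ] [-0.1772 -0.0065 -0.3245]
right (-5, 5.5, 11) (-5, 0.5, 0) [ 0.0045 -0.1221 -0.    ] [-0.1539 -0.0056 -0.3394]
```

```bash
python3 -m handwheel '[[[0,0,0],[0.02,-0.02,-0.3],1],[[0,0,0],[0.02,-0.01,-0.4],1],[[0,0,0],[0,0,-0.3],1],[[0,0,0],[0,0,-0.2],1],[[0,0,0],[0,0,-0.1],1]]'
python3 -m handwheel '[[[0,0,0],[0,0,0],1],[[0,0,0],[0,0,0],1]]'
python3 - <<'E'
from h import *
goto(*stage('left',-30,11,35)); goto(*stage('left',-5,11,35))
E
```

```text
time: 8.95
tool_pos: [0.5425, -0.2531, 0.0818]
ee_rot: [-2.527, 0.002, 1.469]
wrist_force: [-0.2, -0.3, -0.8]
width: 0.0096
finger_force: 30.0
time: 9.15
tool_pos: [0.5431, -0.2539, 0.0839]
ee_rot: [-2.53, 0.004, 1.468]
wrist_force: [0.8, 0.3, -0.8]
width: 0.0097
finger_force: 30.0
t 9.15 total turn [ 0.0022 -0.0009  0.    ] shift [-0.0034  0.0266 -0.0332] min rows 0.04272459205858859
t 9.15 total turn [ 0.0022 -0.0009  0.    ] shift [-0.5008  0.078  -0.0332] min rows 0.5079111958452606
```

```bash
python3 -m handwheel '[[[0,0,0],[-0.1,0.02,-0.01],1],[[0,0,0],[-0.15,0.02,0],1],[[0,0,0],[-0.13,0.02,0],1],[[0,0,0],[-0.06,0.01,0],1],[[0,0,0],[0,0,0],1]]'
python3 -m handwheel '[[[0,0,0],[-0.03,0,0],1],[[0,0,0],[0,0,0],1]]'
python3 -m handwheel '[[[0,0,0],[-0.02,0,0],1],[[0,0,0],[0,0,0],1]]'
python3 - <<'E'
from h import *
goto(*stage('left',-5,11,35))
im,d,W=cloud('wrist'); save(im,'w6.png')
E
```

```text
time: 9.65
tool_pos: [0.5203, -0.2502, 0.0831]
ee_rot: [-2.529, 0.003, 1.468]
wrist_force: [-0.3, 0.8, -0.8]
width: 0.0098
finger_force: 30.0
time: 9.85
tool_pos: [0.5194, -0.2503, 0.0828]
ee_rot: [-2.529, 0.003, 1.468]
wrist_force: [1.0, 0.3, -0.8]
width: 0.0097
finger_force: 30.0
time: 10.05
tool_pos: [0.5184, -0.2503, 0.0826]
ee_rot: [-2.529, 0.003, 1.468]
wrist_force: [-0.4, 0.1, -0.9]
width: 0.0096
finger_force: 30.0
t 10.05 total turn [ 0.0019 -0.0015 -0.    ] shift [-0.0061  0.0066 -0.0088] min rows 0.02516825027965888
```

View pics/w6.png

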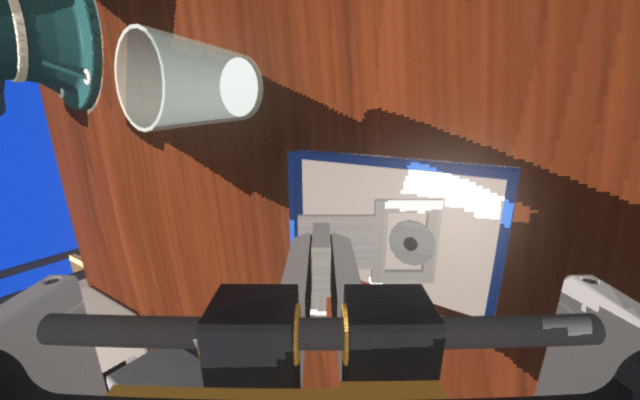

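The stud head (411,243) now shows through the eye and lies over its far rim (432,240), so it is hooked and there is no contact force. Next I'll level it in stages.

```bash
python3 -m handwheel '[[[-0.004,-0.039,0],[-0.075,0.008,-0.045],1],[[-0.004,-0.039,0],[-0.075,0.008,-0.045],1],[[-0.004,-0.039,0],[-0.075,0.008,-0.045],1],[[-0.004,-0.038,0],[-0.073,0.008,-0.045],1],[[0,0,0],[0,0,0],1]]'
python3 -m handwheel '[[[0,0,0],[0,0,0],1]]'
python3 - <<'E'
from h import *
goto(*stage('left',-5,12.3,21));goto(*stage('left',-5,5.5,11))
E
```

```text
time: 10.6
tool_pos: [0.5022, -0.2485, 0.0743]
ee_rot: [-2.774, 0.003, 1.466]
wrist_force: [-0.7, -0.2, -1.2]
width: 0.0095
finger_force: 30.0
time: 10.7
tool_pos: [0.5033, -0.2487, 0.074]
ee_rot: [-2.773, 0.003, 1.467]
wrist_force: [0.5, -0.5, -1.8]
width: 0.0098
finger_force: 30.0
t 10.7 total turn [ 0.0018 -0.0017  0.0006] shift [-0.0004  0.0053 -0.0167] min rows 0.027243772618399945
t 10.7 total turn [-0.0097 -0.1123  0.0008] shift [-0.1768  0.0235 -0.3412] min rows 1.1860292410022026
```

```bash
python3 -m handwheel '[[[-0.003,-0.028,0],[-0.044,0.005,-0.085],1],[[-0.003,-0.028,0],[-0.044,0.005,-0.085],1],[[-0.003,-0.028,0],[-0.044,0.005,-0.085],1],[[-0.002,-0.028,0],[-0.044,0.005,-0.085],1],[[0,0,0],[0,0,0],1]]'
python3 - <<'E'
from h import *
goto(*stage('left',-5,5.5,11));goto(*stage('left',-5,.5,0))
E
```

```text
time: 11.2
tool_pos: [0.494, -0.2475, 0.0564]
ee_rot: [-2.948, 0.001, 1.466]
wrist_force: [0.6, -0.7, 0.0]
width: 0.01
finger_force: 30.0
t 11.2 total turn [ 0.0008 -0.001   0.001 ] shift [ 0.0103 -0.0002  0.0117] min rows 0.01738443421745715
t 11.2 total turn [-0.0118 -0.1226  0.0011] shift [-0.1428  0.0156 -0.3276] min rows 1.2965368582034968
```

```bash
python3 -m handwheel '[[[-0.003,-0.031,0],[-0.036,0.004,-0.082],1],[[-0.003,-0.031,0],[-0.036,0.004,-0.082],1],[[-0.003,-0.031,0],[-0.036,0.004,-0.082],1],[[-0.003,-0.030,0],[-0.036,0.004,-0.06],1],[[0,0,0],[0,0,0],1]]'
python3 -m handwheel '[[[0,0,0],[0,0,-0.02],1],[[0,0,0],[0,0,0],1]]'
python3 - <<'E'
from h import *
goto(*stage('left',-5,.0,0))
E
```

```text
time: 11.7
tool_pos: [0.4867, -0.2466, 0.041]
ee_rot: [3.142, -0.0, 1.466]
wrist_force: [0.2, -0.4, -1.4]
width: 0.0096
finger_force: 30.0
time: 11.9
tool_pos: [0.4883, -0.2471, 0.0406]
ee_rot: [3.139, 0.001, 1.467]
wrist_force: [-0.3, -0.1, -1.5]
width: 0.0098
finger_force: 30.0
t 11.9 total turn [0.0006 0.0013 0.0007] shift [-0.0296  0.0079 -0.0217] min rows 0.03755824626092079
```

```bash
python3 -m handwheel '[[[0,0,0],[0,0,-0.02],1],[[0,0,0],[0,0,0],1]]'
python3 -m handwheel '[[[0,0,0],[0,0,-0.015],1],[[0,0,0],[0,0,0],1]]'
```

```text
time: 12.1
tool_pos: [0.4879, -0.2469, 0.0393]
ee_rot: [3.139, 0.0, 1.467]
wrist_force: [0.1, -0.4, -1.9]
width: 0.0099
finger_force: 30.0
time: 12.3
tool_pos: [0.4875, -0.2468, 0.0385]
ee_rot: [3.139, 0.0, 1.466]
wrist_force: [-0.1, 0.8, -0.6]
width: 0.0096
finger_force: 30.0
```

```bash
python3 -m handwheel '[[[0,0,0],[0,0,-0.015],1],[[0,0,0],[0,0,0],1],[[0,0,0],[0,0,0],1]]'
python3 - <<'E'
from hand import *
print(robot.get_obs()['wrist_force'],robot.get_obs()['tool_pos'])
o=robot.get_obs();im,d,W=cloud('wrist'); save(im,'w7.png'); np.save('w7.npy',W); hand(im,W,o['tool_pos'],Ro.from_euler('xyz',o['ee_rot'])); head(W,'left')
m=(im.min(2)>100)&(W[...,2]<.02)&(W[...,0]>.52)&(W[...,0]<.58)&(np.abs(W[...,1]+.255)<.06); print(np.histogram(W[m][:,2],np.arange(0,.021,.001)))
E
```

```text
time: 12.6
tool_pos: [0.4876, -0.2469, 0.0384]
ee_rot: [3.138, 0.001, 1.466]
wrist_force: [-0.6, 1.5, 2.8]
width: 0.0099
finger_force: 30.0
[-0.5639  1.5171  2.8028] [ 0.4876 -0.2469  0.0384]
plate n 9276 z at eye 0.03158780320260465 pitch deg 2.5829954508236304
y range [0.0305 0.0896] x range [-0.0463  0.0495] (expect y max .074, x -.028..028)
((0.0247802734375, 624.9598388671875), (999.8428344726562, 549.8502807617188), 0.02182687073945999)
head n 1902 circle [ 0.5474 -0.2534] 15.363737487792969 med [ 0.5471 -0.2524  0.0263]
(array([   0,    0,    1,  165, 2186, 3429,  639,   62,  446, 1200,  334,
         12,    0,    0,    0,    4,   36,   73,   10,    0]), array([0.   , 0.001, 0.002, 0.003, 0.004, 0.005, 0.006, 0.007, 0.008,
       0.009, 0.01 , 0.011, 0.012, 0.013, 0.014, 0.015, 0.016, 0.017,
       0.018, 0.019, 0.02 ]))
```

View pics/w7.png

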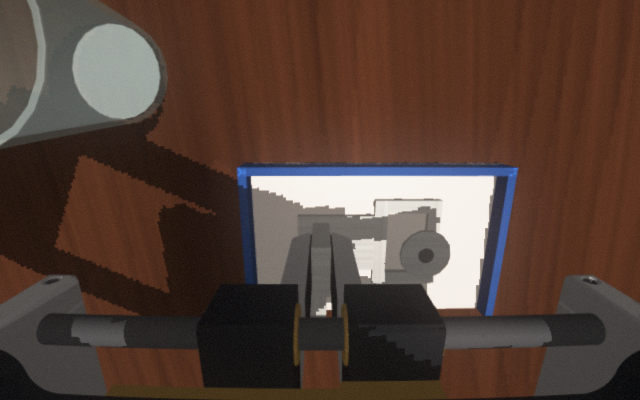

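The clamp lies flat: plate top about 9.3 mm against a floor at about 5.2 mm, with the head over the far rim (425,255). Next is release and retreat straight up.

```bash
python3 -m handwheel '[[[0,0,0],[0,0,0.01],0.7],[[0,0,0],[0,0,0],0.7],[[0,0,0],[0,0,0],0.7],[[0,0,0],[0,0,0],0.7]]'
python3 -m handwheel '[[[0,0,0],[0,0,0.2],0.7],[[0,0,0],[0,0,0.4],0.7],[[0,0,0],[0,0,0.8],0.7],[[0,0,0],[0,0,0.8],0.5],[[0,0,0],[0,0,0.8],0.4]]'
python3 - <<'E'
from hand import *
im,d,W=cloud('wrist'); save(im,'w8.png'); np.save('w8.npy',W)
n=Rt(11,35).apply([0,0,-1]); goto(np.array([.5512,.2075,.0801])+.071*n,Rt(11,35))
a=np.radians(-5.9);u=np.array([-np.cos(a),-np.sin(a)]);v=np.array([np.sin(a),-np.cos(a)])
L=np.stack([(W[...,:2]-np.array(ST['left'][0]))@u,(W[...,:2]-np.array(ST['left'][0]))@v],-1)
m=(np.abs(L[...,0]-.03)<.07)&(np.abs(L[...,1])<.08)
t=m&(W[...,2]>.04)&(W[...,2]<.055); print('tab (expect .0625-ish 0)',np.median(L[t],0),np.percentile(W[t][:,2],[5,50,95]),t.sum())
p=m&(W[...,2]>.0075)&(W[...,2]<.0115)&(L[...,0]<.06); A=np.c_[L[p],np.ones(p.sum())]; print('plate slope',np.linalg.lstsq(A,W[p][:,2],rcond=None)[0],p.sum(),np.percentile(L[p],[1,99],axis=0))
E
```

```text
time: 13.05
tool_pos: [0.4875, -0.2469, 0.0383]
ee_rot: [3.139, 0.001, 1.466]
wrist_force: [-0.3, -0.2, 0.2]
width: 0.0279
finger_force: 0.0
time: 13.55
tool_pos: [0.4873, -0.2468, 0.1906]
ee_rot: [3.138, 0.001, 1.466]
wrist_force: [0.9, -0.2, -0.7]
width: 0.0408
finger_force: 0.0
t 13.6 total turn [-0.0131  0.4004  0.1811] shift [ 2.0155  9.2787 -1.2215] min rows 9.573320454416226
tab (expect .0625-ish 0) [ 0.0607 -0.0015] [0.0457 0.0471 0.0482] 290
plate slope [ 0.0002 -0.0006  0.0091] 1750 [[-0.0125 -0.0283]
 [ 0.059   0.0413]]
```

The left clamp is measured flat and hooked: slope about 0, and the tab 61 mm from the stud. On to the right clamp.

```bash
python3 -m handwheel '[[[-0.001,0.039,0.018],[0.2,0.3,0.3],0.4],[[-0.001,0.039,0.018],[0.2,0.6,0.2],0.4],[[-0.001,0.039,0.018],[0.2,0.8,0],0.4],[[-0.001,0.039,0.018],[0.2,0.8,0],0.4],[[-0.001,0.039,0.018],[0.2,0.8,0],0.4]]'
python3 -m handwheel '[[[-0.001,0.039,0.018],[0.2,0.8,0],0.4],[[-0.001,0.039,0.018],[0.2,0.8,0],0.4],[[-0.001,0.039,0.018],[0.2,0.8,0],0.4],[[-0.002,0.044,0.018],[0.2,0.8,0],0.4],[[-0.002,0.044,0.018],[0.2,0.8,-0.2],0.4]]'
python3 -m handwheel '[[[0,0,0],[0.02,0.8,-0.4],0.4],[[0,0,0],[0,0.7,-0.5],0.4],[[0,0,0],[0,0.3,-0.4],0.4],[[0,0,0],[0,0,-0.2],0.4],[[0,0,0],[0,0,0],0.4]]'
python3 - <<'E'
from h import *
n=Rt(11,35).apply([0,0,-1]); tc=np.array([.5512,.2075,.0801])
im,d,W=cloud('wrist'); T=Rt(11,35).inv().apply((W-tc).reshape(-1,3)); T=T[(np.abs(T[:,0])<.02)&(np.abs(T[:,1])<.012)&(np.abs(T[:,2]+.018)<.005)]
r=cv2.minAreaRect((T[:,:2]*1e4).astype(np.float32)); print('tab top (tool xy about estimate)',len(T),r,np.median(T,0))
goto(tc+.071*n,Rt(11,35));goto(tc+.011*n,Rt(11,35))
E
```

```text
time: 14.1
tool_pos: [0.538, -0.0806, 0.2145]
ee_rot: [-2.838, 0.019, 1.612]
wrist_force: [0.4, -0.5, 0.4]
width: 0.0562
finger_force: 0.0
time: 14.6
tool_pos: [0.5883, 0.1198, 0.2057]
ee_rot: [-2.52, -0.008, 1.757]
wrist_force: [1.0, -0.0, 0.5]
width: 0.0565
finger_force: 0.0
time: 15.1
tool_pos: [0.5879, 0.2068, 0.1269]
ee_rot: [-2.514, -0.007, 1.755]
wrist_force: [0.1, -0.9, -0.6]
width: 0.0567
finger_force: 0.0
tab top (tool xy about estimate) 667 ((-0.651702880859375, -1.3592300415039062), (97.20543670654297, 289.37274169921875), 89.96571350097656) [ 0.0015  0.0001 -0.0196]
t 15.15 total turn [-0.0027 -0.0097  0.0056] shift [0.0534 0.1789 0.1949] min rows 0.269882231781064
t 15.15 total turn [-0.0027 -0.0097  0.0056] shift [-0.6223  0.0476 -0.7881] min rows 1.0052645724682663
```

```bash
python3 -m handwheel '[[[-0.003,-0.010,0.005],[0.05,0.05,0.15],0.5],[[0,0,0],[-0.2,0,-0.29],0.55],[[0,0,0],[-0.2,0,-0.29],0.55],[[0,0,0],[-0.17,0,-0.24],0.55],[[0,0,0],[-0.1,0,-0.12],0.55]]'
python3 -m handwheel '[[[0,0,0],[0,0,0],0.55],[[0,0,0],[0,0,0],0.55]]'
python3 - <<'E'
from h import *
n=Rt(11,35).apply([0,0,-1]); goto(np.array([.5512,.2075,.0801])+.011*n,Rt(11,35))
E
```

```text
time: 15.65
tool_pos: [0.5578, 0.2096, 0.0905]
ee_rot: [-2.535, -0.0, 1.762]
wrist_force: [-1.1, -0.7, -0.1]
width: 0.0421
finger_force: 0.0
time: 15.85
tool_pos: [0.5583, 0.2102, 0.0905]
ee_rot: [-2.535, -0.0, 1.763]
wrist_force: [-0.1, -0.5, -0.7]
width: 0.0422
finger_force: 0.0
t 15.85 total turn [-0.0007  0.0026 -0.0001] shift [-0.0188 -0.0306 -0.0282] min rows 0.045630298732792195
```

```bash
python3 -m handwheel '[[[-0.001,0.003,0],[-0.02,-0.03,-0.028],0.7],[[0,0,0],[0,0,0],0.8],[[0,0,0],[0,0,0],1],[[0,0,0],[0,0,0],1],[[0,0,0],[0,0,0],1]]'
python3 -m handwheel '[[[0,0,0],[0,0,0.1],1],[[0,0,0],[0,0,0.3],1],[[0,0,0],[0,0,0.6],1],[[0,0,0],[0,0,0.6],1],[[0,0,0],[0,0,0.5],1]]'
python3 - <<'E'
from h import *
goto(*stage('right',-30,80,35))
E
```

```text
time: 16.35
tool_pos: [0.5566, 0.2092, 0.0878]
ee_rot: [-2.528, 0.0, 1.764]
wrist_force: [-1.0, 0.4, -0.3]
width: 0.0098
finger_force: 30.0
time: 16.85
tool_pos: [0.5567, 0.2092, 0.1956]
ee_rot: [-2.53, 0.0, 1.764]
wrist_force: [-0.1, 0.8, -0.5]
width: 0.0098
finger_force: 30.0
t 16.85 total turn [ 0.0002 -0.0005 -0.0995] shift [ 0.1473 -4.4309 -0.8878] min rows 4.5213644579104955
```

```bash
python3 -m handwheel '[[[0,0,-0.017],[0.025,-0.4,0],1],[[0,0,-0.017],[0.025,-0.7,0],1],[[0,0,-0.017],[0.025,-0.8,0],1],[[0,0,-0.017],[0.025,-0.8,0],1],[[0,0,-0.017],[0.025,-0.8,-0.1],1]]'
python3 -m handwheel '[[[0,0,-0.014],[0.02,-0.6,-0.2],1],[[0,0,0],[0,-0.3,-0.3],1],[[0,0,0],[0,0,-0.2],1],[[0,0,0],[0,0,0],1],[[0,0,0],[0,0,0],1]]'
python3 - <<'E'
from hand import *
o=robot.get_obs();im,d,W=cloud('wrist'); save(im,'w9.png'); hand(im,W,o['tool_pos'],Ro.from_euler('xyz',o['ee_rot'])); head(W,'right')
goto(*stage('right',-30,11,35))
E
```

```text
time: 17.35
tool_pos: [0.563, 0.0328, 0.1896]
ee_rot: [-2.531, 0.0, 1.63]
wrist_force: [0.8, -0.2, -1.2]
width: 0.0102
finger_force: 30.0
time: 17.85
tool_pos: [0.5635, -0.009, 0.1523]
ee_rot: [-2.526, -0.001, 1.611]
wrist_force: [-0.0, 0.2, -0.2]
width: 0.0098
finger_force: 30.0
plate n 3605 z at eye 0.02782160488523589 pitch deg 0.1530914847770318
y range [0.0304 0.0736] x range [-0.0276  0.0273] (expect y max .074, x -.028..028)
((-8.36798095703125, 545.775390625), (569.2659912109375, 394.0705871582031), 0.5943788290023804)
head n 437 circle [ 0.5688 -0.0116] 14.939912414550781 med [ 0.5699 -0.0173  0.0262]
t 17.9 total turn [-0.0001 -0.0021 -0.0022] shift [ 0.0048 -0.0668 -1.4125] min rows 1.4140387185980259
```

View pics/w9.png

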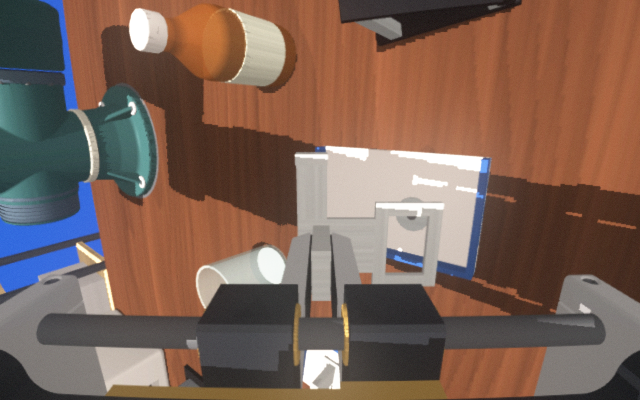

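The right clamp is held level: eye at (408,240), jaw to +y at (310,180), and the open side of the right tray at image top. It sits 2.3 mm deeper in the fingers, so I'll account for that.

```bash
sed -i 's/(.5686,-.0122)/(.5688,-.0119)/; s/t=np.radians(th); u=/t=np.radians(th); hh=34 if side=="left" else 31.8; u=/; s/34\*np/hh*np/g' h.py
python3 - <<'E'
from h import *
goto(*stage('right',-30,11,35))
S=[(-30,11,35),(-5,11,35),(-5,12.3,21),(-5,5.5,11),(-5,.5,0)]
for a,b in zip(S,S[1:]):
    p,R=stage('right',*a); q,Q=stage('right',*b); print(a,b,(Q*R.inv()).as_rotvec()/(np.pi/2),(q-p)/.05)
E
```

```text
t 17.9 total turn [-0.0001 -0.0021 -0.0022] shift [-0.0164 -0.0617 -1.4485] min rows 1.449901817665518
(-30, 11, 35) (-5, 11, 35) [0. 0. 0.] [-0.4997 -0.0183  0.    ]
(-5, 11, 35) (-5, 12.3, 21) [ 0.0057 -0.1555 -0.    ] [-0.2877 -0.0106 -0.1853]
(-5, 12.3, 21) (-5, 5.5, 11) [ 0.0041 -0.111   0.    ] [-0.1699 -0.0062 -0.3266]
(-5, 5.5, 11) (-5, 0.5, 0) [ 0.0045 -0.1221 -0.    ] [-0.1455 -0.0053 -0.3402]
```

```bash
python3 -m handwheel '[[[0,-0.002,-0.002],[-0.01,-0.04,-0.35],1],[[0,0,0],[0,-0.02,-0.4],1],[[0,0,0],[0,0,-0.35],1],[[0,0,0],[0,0,-0.22],1],[[0,0,0],[0,0,-0.12],1]]'
python3 -m handwheel '[[[0,0,0],[0,0,0],1],[[0,0,0],[0,0,0],1]]'
python3 - <<'E'
from h import *
goto(*stage('right',-30,11,35)); goto(*stage('right',-5,11,35))
E
```

```text
time: 18.4
tool_pos: [0.5628, -0.0132, 0.0794]
ee_rot: [-2.529, 0.0, 1.606]
wrist_force: [0.5, -0.5, -1.6]
width: 0.0098
finger_force: 30.0
time: 18.6
tool_pos: [0.5635, -0.0138, 0.0812]
ee_rot: [-2.531, 0.001, 1.605]
wrist_force: [-0.3, 0.5, -1.0]
width: 0.0096
finger_force: 30.0
t 18.6 total turn [0.0003 0.0004 0.0015] shift [-0.0114  0.0333 -0.0154] min rows 0.0384014678152811
t 18.6 total turn [0.0003 0.0004 0.0015] shift [-0.5111  0.015  -0.0154] min rows 0.5115002809914683
```

```bash
python3 -m handwheel '[[[0,0,0],[-0.1,0.003,-0.005],1],[[0,0,0],[-0.15,0.003,-0.005],1],[[0,0,0],[-0.13,0.004,-0.005],1],[[0,0,0],[-0.08,0.003,0],1],[[0,0,0],[0,0,0],1]]'
python3 -m handwheel '[[[0,0,0],[-0.04,0,0],1],[[0,0,0],[0,0,0],1]]'
python3 - <<'E'
from h import *
goto(*stage('right',-5,11,35))
im,d,W=cloud('wrist'); save(im,'w10.png')
E
```

```text
time: 19.1
tool_pos: [0.5396, -0.0132, 0.0801]
ee_rot: [-2.53, 0.0, 1.605]
wrist_force: [-0.4, 0.5, -1.1]
width: 0.0097
finger_force: 30.0
time: 19.3
tool_pos: [0.5381, -0.0133, 0.0798]
ee_rot: [-2.531, 0.0, 1.605]
wrist_force: [-0.6, -0.1, -0.4]
width: 0.0098
finger_force: 30.0
t 19.3 total turn [ 0.0003 -0.0001  0.0016] shift [-0.0031  0.0045  0.0117] min rows 0.017043630443142853
```

View pics/w10.png

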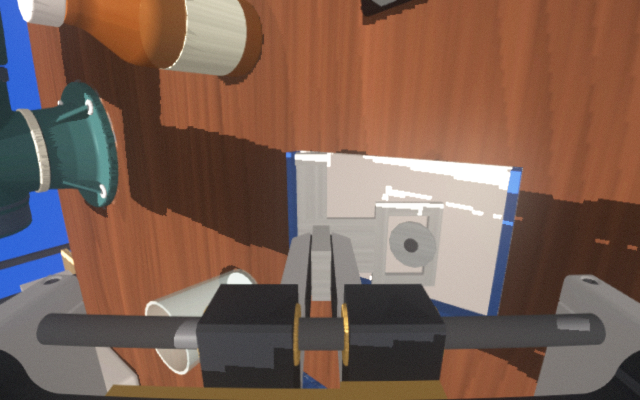

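The head (412,243) overlaps the eye's far rim (433,240), so it is hooked as before. Now to level it.

```bash
python3 -m handwheel '[[[0.001,-0.039,0],[-0.072,-0.002,-0.044],1],[[0.002,-0.039,0],[-0.072,-0.002,-0.044],1],[[0.001,-0.039,0],[-0.072,-0.002,-0.044],1],[[0.001,-0.038,0],[-0.072,-0.002,-0.044],1],[[0,0,0],[0,0,0],1]]'
python3 - <<'E'
from h import *
goto(*stage('right',-5,12.3,21))
E
python3 -m handwheel '[[[0.001,-0.028,0],[-0.042,-0.002,-0.082],1],[[0.001,-0.028,0],[-0.042,-0.002,-0.082],1],[[0.001,-0.028,0],[-0.042,-0.001,-0.082],1],[[0.001,-0.027,0],[-0.042,-0.001,-0.082],1],[[0,0,0],[0,0,0],1]]'
python3 - <<'E'
from h import *
goto(*stage('right',-5,5.5,11));goto(*stage('right',-5,.5,0))
E
```

```text
time: 19.85
tool_pos: [0.5228, -0.0136, 0.0719]
ee_rot: [-2.775, 0.001, 1.605]
wrist_force: [1.0, -1.2, -1.2]
width: 0.0103
finger_force: 30.0
t 19.85 total turn [ 0.0006 -0.0003  0.0017] shift [ 0.0168  0.0007 -0.0148] min rows 0.02239345724742051
time: 20.35
tool_pos: [0.5145, -0.0139, 0.0543]
ee_rot: [-2.946, 0.0, 1.605]
wrist_force: [-0.8, 0.8, -0.6]
width: 0.0097
finger_force: 30.0
t 20.35 total turn [ 0.0002 -0.0021  0.0018] shift [ 0.0121 -0.0001  0.0102] min rows 0.028864103854241235
t 20.35 total turn [ 0.0046 -0.1242  0.0018] shift [-0.1334 -0.0054 -0.33  ] min rows 1.308676926620873
```

```bash
python3 -m handwheel '[[[0.001,-0.031,0],[-0.034,-0.001,-0.082],1],[[0.001,-0.031,0],[-0.034,-0.001,-0.082],1],[[0.001,-0.031,0],[-0.034,-0.001,-0.082],1],[[0.001,-0.031,0],[-0.034,-0.001,-0.08],1],[[0,0,0],[0,0,0],1]]'
python3 -m handwheel '[[[0,0,0],[0,0,-0.02],1],[[0,0,0],[0,0,0],1]]'
python3 -m handwheel '[[[0,0,0],[0,0,-0.015],1],[[0,0,0],[0,0,0],1]]'
python3 - <<'E'
from h import *
goto(*stage('right',-5,0,0))
E
```

```text
time: 20.85
tool_pos: [0.5074, -0.014, 0.0377]
ee_rot: [-3.14, 0.0, 1.605]
wrist_force: [-1.0, 0.6, -0.1]
width: 0.0099
finger_force: 30.0
time: 21.05
tool_pos: [0.5095, -0.0142, 0.0375]
ee_rot: [3.14, 0.001, 1.605]
wrist_force: [0.5, -0.7, -0.4]
width: 0.0098
finger_force: 30.0
time: 21.25
tool_pos: [0.5094, -0.0142, 0.0368]
ee_rot: [3.139, 0.001, 1.605]
wrist_force: [0.5, -0.1, -0.1]
width: 0.01
finger_force: 30.0
t 21.25 total turn [0.0005 0.0014 0.0018] shift [-0.0303  0.0009  0.0107] min rows 0.032181846803380494
```

```bash
python3 -m handwheel '[[[0,0,0],[0,0,-0.015],1],[[0,0,0],[0,0,0],1],[[0,0,0],[0,0,0],1]]'
```

```text
time: 21.55
tool_pos: [0.5094, -0.0142, 0.0367]
ee_rot: [3.138, 0.001, 1.605]
wrist_force: [0.1, -1.0, 4.6]
width: 0.0097
finger_force: 30.0
```

Light contact at 4.6 N, so I'll release and retreat.

```bash
python3 -m handwheel '[[[0,0,0],[0,0,0.015],0.7],[[0,0,0],[0,0,0],0.7],[[0,0,0],[0,0,0],0.7],[[0,0,0],[0,0,0],0.7]]'
python3 -m handwheel '[[[0,0,0],[0,0,0.2],0.7],[[0,0,0],[0,0,0.4],0.7],[[0,0,0],[0,0,0.8],0.7],[[0,0,0],[0,0,0.8],0.7],[[0,0,0],[0,0,0.8],0.7]]'
python3 -m handwheel '[[[0,0,0],[0,-0.6,0.6],0.7],[[0,0,0],[0,-0.7,0.6],0.7],[[0,0,0],[0,-0.7,0],0.7],[[0,0,0],[0,-0.4,0],0.7],[[0,0,0],[0,0,0],0.7]]'
python3 - <<'E'
from h import *
im,d,W=cloud('wrist'); save(im,'w11.png'); o=robot.get_obs(); print(o['tool_pos'],o['time'])
for side,az in (('left',-5.9),('right',2.1)):
    a=np.radians(az);u=np.array([-np.cos(a),-np.sin(a)]);v=np.array([np.sin(a),-np.cos(a)]); D=W[...,:2]-np.array(ST[side][0]); L=np.stack([D@u,D@v],-1)
    m=(np.abs(L[...,0]-.03)<.07)&(np.abs(L[...,1])<.07)
    t=m&(W[...,2]>.043)&(W[...,2]<.053); print(side,'tab',np.median(L[t],0),np.median(W[t][:,2]),t.sum())
    p=m&(W[...,2]>.0078)&(W[...,2]<.0115)&(L[...,0]<.06); print(' plate slope',np.linalg.lstsq(np.c_[L[p],np.ones(p.sum())],W[p][:,2],rcond=None)[0],p.sum())
E
```

```text
time: 21.95
tool_pos: [0.5082, -0.0141, 0.036]
ee_rot: [3.141, 0.001, 1.605]
wrist_force: [0.1, 0.5, 0.9]
width: 0.0282
finger_force: 0.0
time: 22.45
tool_pos: [0.5084, -0.0141, 0.1887]
ee_rot: [3.139, 0.001, 1.605]
wrist_force: [1.5, -0.0, -0.4]
width: 0.0282
finger_force: 0.0
time: 22.95
tool_pos: [0.5085, -0.1365, 0.2473]
ee_rot: [3.139, 0.002, 1.601]
wrist_force: [-0.5, -0.2, -0.6]
width: 0.028
finger_force: 0.0
[ 0.5085 -0.1349  0.247 ] 23.0
left tab [ 0.061 -0.001] 0.047070122874033615 175
 plate slope [-0.0005 -0.0037  0.0093] 920
right tab [0.0604 0.0021] 0.047093218156764816 278
 plate slope [-0.0003 -0.0004  0.0093] 1646
```

View pics/w11.png

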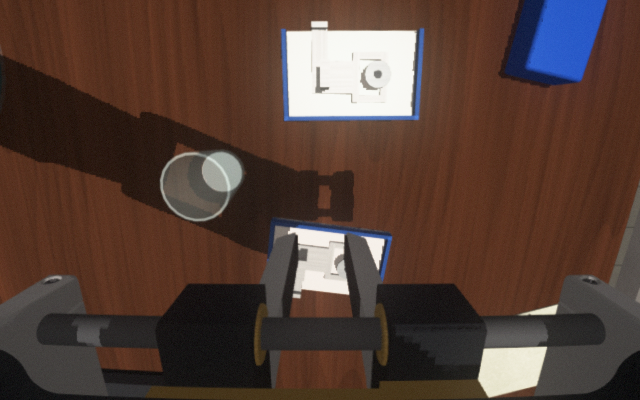

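Both clamps lie flat under their studs, at (375,73) and (340,262), with the jaws out over the open sides. The beaker and the blue box are still in place.

```bash
python3 -c "
from bench import robot
print(robot.close_job())"
```

```text
the job is handed in; nothing more can be done
None
```

Both clamps are hooked under their stud heads and lie flat in their own trays, tabs towards the robot end, and the job was handed in at about 23 s of the 70 s; the judge's verdict was not shown.

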